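Fit the cell in the magneto tester

TASK

The magneto tester's battery holder is empty. Take the larger of the two loose dry cells, push its flat end against the holder's spring contact with the button end raised, far enough to clear the lip at the other end but without driving the spring solid, then tip the button end down into the bay and let the spring push the button home into its socket under the lip. Do not force the cell against the holder, and leave everything else where it lies.

Things in the scene. Friction and masses are not known exactly. Their poses are not given: they have to be found in the camera images.
- cell: The larger dry cell: plain grey and steel cylinder 34 mm in diameter, 61.5 mm long, 110 to 160 g, lying loose on the table. Origin at mid-length on its axis; x runs along the axis from the flat end (x = -30.75 mm) to the tip of the raised button (x = +30.75 mm; button 9.5 mm in diameter, 2 mm high).
- cell_button (a point): Centre of the tip of the larger cell's button.
- cell_flat (a point): Centre of the larger cell's flat end.
- holder: Cell holder on the tester's deck: an aluminium base rail 150 by 46 by 3 mm with a black open bay clamped on it through slots. Origin on the deck under the rail, z up, x along the bay from spring to fixed contact. The bay's middle may be set up to 8 mm either way along x from the origin and is not measured: find it by feel or sight. Seated, the cell lies along x, button to +x, axis 25 mm above the deck.
- spring (a joint): Inward travel (m) of the sprung contact disc at the -x end: 16 mm across, centre 25 mm above the deck, face at x = -23.75 mm from the bay's middle when free. Free gap to the fixed contact 54.5 mm, so 0.007 with the cell seated; 0.013 is its stop. Pushes back 2.4 N at first touch, 0.8 N per mm more: 8 N seated, 12.8 N at the stop. Ends rub (friction 0.6): the cell does not drop home by its weight.
- tester: The magneto tester, fixed: grey sheet-steel case 170 (x) by 240 (y) by 62 mm high, origin at the centre of its underside, 0 to 12 mm above the table on screw feet. The holder is on its deck, 15 mm towards +x of the middle, holder x along case y. Brass posts, lamps and a toggle, up to 24 mm above the deck, stand in a row 66 mm towards -x of the middle.
- small_cell: The smaller dry cell, the wrong size: 26 mm in diameter, 50 mm long, lying on the table; stays where it is. Origin at its middle.
- small_gear: Bronze gear 48 mm in diameter, 16 mm high over its hub, flat on the table; stays. Origin under its centre.
- large_gear: Bronze gear 72 mm in diameter, 18 mm high, flat on the table; stays. Origin under its centre.
- distributor_cap: Cracked dark bakelite distributor cap with four towers, 76 mm in diameter, 57 mm high, on the table; stays. Origin under its centre.
- armature: Rusted steel shuttle armature, 128 mm long, 46 mm high, lying on the table; stays. Origin under its middle.
- nut_driver: Nut driver with wooden handle and brass shank, 195 mm long, 26 mm thick, lying on the table; stays. Origin under its middle.
- cover: The holder's sheet-metal cover, 70 by 120 by 14 mm, lying on the table; stays. Origin under its centre.
- bay_mid (a point): Middle of the seated cell if the bay is set centrally (25 mm above the deck). From the bay's true middle: cross ribs at |x| 18 to 29 mm carry the can 8 mm above the deck between 60 degree flanks (20 mm high, 22 mm out; 2 mm play each side), sides open between. Spring block: x -37 to -55 mm, 36 wide, 34 above the deck. Contact wall: x 29 to 37 mm, 32 wide, 34 above the deck.
- contact_mid (a point): Where the button's tip ends if the bay is set centrally: holder x = +30.75 mm, 25 mm above the deck (it shifts with the bay). The contact plate lies 1.6 mm deep in a socket 16 mm wide in the wall's face; a lip closes the socket 6 mm above the button's centre, so the button goes in only once the can is down on its ribs (to 1 mm), and must first pass the lip with the spring in by 8.6 mm or more.

How it is judged:
By the outcome, as a careful person would: the job done as asked, in the order asked, and still so for the second after the job is handed in, with the robot touching nothing.
It also fails if it takes over 59 s, if anything falls off the work surface, if the arm or the gripper's body presses on something with over 40 N, if the wrist force passes 120 N, or if a joint passes its speed limit or range.

ROBOT

A 6-joint arm with a two-finger parallel gripper is mounted at the origin on the work surface. World frame = base frame: x ahead of the robot, y to its left, z up, the work surface at z = 0. Lengths are in mm, angles in rad, forces in N, time in s.
With the tool pointing down it reaches from about 300 to 775 mm from the base axis. Payload 14.6 kg.
Tool frame: the origin (TCP) lies at the very end of the fingers, on their centre line; the grasp point (between the pads) lies 19 mm behind it (grip_point_offset is the distance from the TCP to the grasp point, in mm); z points along the fingers, y is the line along which they close (so a half turn about z gives the same grasp; the last joint's range is limited). The gripper opens to 94 mm and grips with 3 to 60 N. Pads are 16 mm wide; open, the fingers measure 119 mm over their backs; the gripper's body (75 mm by 177 mm) begins 78 mm behind the grasp point.
Start: joints at [1.224, 0.3, 1.521, -0, 1.321, -0.067], TCP at [151.887, 528.601, 205.446] pointing down, gripper open.
Joint ranges: [-3.03, 3.03], [-0.79, 2.21], [0.23, 2.52], [-1.04, 4.18], [0, 3.07], [-2.55, 2.55]. Speed limits (rad/s): [2.22, 2.22, 2.57, 3.14, 3.14, 3.14].

INTERFACE

Orientations are given as [roll, pitch, yaw] about the fixed x, y, z axes, in that order (R = Rz(yaw) Ry(pitch) Rx(roll)).
In Python, from cell import read_state, camera, camera_info, sign_off, grip_point_offset gives the robot as it stands.
- The arm moves only by the shell command python3 -m handwheel 'ROWS' [FORCE]. ROWS is text: rows parted by semicolons, each of 5 numbers parted by spaces: the shift along the world's x, y, z in units of 40 mm (1.0 is 40 mm), then the turn about the world's z in units of 5 degrees (1.0 is 5 degrees), then the closure, from 0 (fully open) to 1 (shut). In form: dx dy dz yaw gripper; .... A call has 1 to 12 rows; each row shifts and turns the commanded pose from where the row before left it; what a row does not reach is not made up. A row lasts 1/12 s, in which the tool goes at most 41.7 mm and 7.16 degrees, less where a joint would pass 70% of its speed; a pose out of reach is approached as far as the arm can. A call is refused whole if a number of a shift passes 1 or a number of a turn 1, either way. A call with a gripper value outside its range is refused whole. The fingers move at their own pace and stop on an object; FORCE is the grip in N (left out, the last holds). Time passes only in rows, so rows that do not move let the fingers close. It gives the time, the measured TCP pose, the force, the opening and the grip force at its end, in the units of the state.
- read_state(): the state, without advancing time (a new reading comes with each control period).
- camera(name): name is "side" or "top" or "wrist"; returns (picture, depth): 400x640x3 uint8, red, green, blue; 400x640 float32, mm along the optical axis (not along the pixel's ray), 0 where there is no reading.
- camera_info(name): a dict with "intrinsics" (3x3 intrinsics, pixels), "world_from_camera" (4x4, takes a point from camera to world coordinates). Camera axes: x right, y down, z forward; pixel columns grow to the right and rows downward; lengths in mm; the calibration is good to about 2 mm. A picture is of the moment at which its call begins: read the wrist's pose just before it. camera_info takes no time and is no camera call; for the wrist camera it gives the pose at the moment of the call.
- sign_off(): hands the job in; it is judged then, once.
The state is a dict: "clock": time; "joints": joint angles; "qd": joint speeds; "effort": joint torques, N m; "eef_pos": TCP position; "eef_rot": TCP orientation; "wrist_force": force on the tool from outside, world axes, zero at the start; "moment": the same for the moment, N m; "finger_gap": finger opening in mm; "finger_force": force on a finger pad.
Only numpy, scipy, OpenCV 4.12 (cv2) and the standard library are available. Lean on these libraries where they do the work, as an engineer would, in place of code of your own. Each camera call takes 0.05 s, during which the arm holds its last target. There are 200 camera calls.

## Working session

There is one attempt and no reset: what is moved stays moved. The work goes in short steps, Python scripts to look and compute and a shell command to move; the robot and the scene stay as the last step left them, time stands still between calls to the robot, and variables do not carry over. Pictures are saved under pics/ and viewed, at most 10 in all, crops included, and the job is handed in when it is done.

```bash
mkdir -p pics; ls
cat > h.py <<'E'
import numpy as np, cv2
from cell import *
def snap(n,f=None):
    i=camera_info(n); p,d=camera(n)
    if f: cv2.imwrite('pics/'+f+'.png',p[:,:,::-1]); np.savez('pics/'+f+'.npz',p=p,d=d,K=i['intrinsics'],T=i['world_from_camera'])
    return p,d,np.array(i['intrinsics']),np.array(i['world_from_camera'])
def cloud(d,K,T):
    v,u=np.mgrid[:d.shape[0],:d.shape[1]]
    c=np.stack([(u-K[0,2])/K[0,0]*d,(v-K[1,2])/K[1,1]*d,d],-1)
    return c@T[:3,:3].T+T[:3,3]
def ray(u,v,z,K,T):
    r=T[:3,:3]@np.array([(u-K[0,2])/K[0,0],(v-K[1,2])/K[1,1],1.]); o=T[:3,3]
    return o+r*(z-o[2])/r[2]
E
python3 - <<'E'
from h import *
print(read_state(),grip_point_offset)
for n in('top','side','wrist'):
    p,d,K,T=snap(n,n+'0'); print(n,K.tolist(),T.round(3).tolist())
E
```

```text
pics
{'clock': 0.0, 'joints': array([ 1.22441769e+00,  3.00469384e-01,  1.52157194e+00, -5.62606747e-06,
        1.32073547e+00, -6.65826519e-02]), 'qd': array([-0.00051755,  0.00041332, -0.00050538,  0.00091651, -0.00087382,
       -0.00021563]), 'effort': array([ 1.04233102e-03, -5.31808162e+01, -3.52736378e+01,  7.08569144e-02,
        2.43532076e-02, -1.02322247e-04]), 'eef_pos': array([151.79131599, 528.35934073, 204.89114889]), 'eef_rot': array([-3.14041077e+00, -7.33478799e-05,  2.86179802e+00]), 'wrist_force': array([-0.00681362, -0.20274639,  0.42836215]), 'moment': array([-0.04635261,  0.03490093, -0.05412999]), 'finger_force': 0.0, 'finger_gap': 93.9471720135162} 18.8
top [[432.4879172234983, 0.0, 316.1642121270486], [0.0, 432.4879172234983, 197.12437840264502], [0.0, 0.0, 1.0]] [[0.023, -0.99, 0.137, 423.074], [-1.0, -0.026, -0.018, -1.534], [0.022, -0.137, -0.99, 1261.649], [0.0, 0.0, 0.0, 1.0]]
side [[402.99995705201746, 0.0, 321.729719704148], [0.0, 402.99995705201746, 201.91357004075618], [0.0, 0.0, 1.0]] [[0.909, -0.31, 0.279, 310.14], [-0.418, -0.689, 0.592, -653.068], [0.009, -0.655, -0.756, 893.417], [0.0, 0.0, 0.0, 1.0]]
wrist [[283.81088564886727, 0.0, 319.6247191905946], [0.0, 283.81088564886727, 196.77373751328003], [0.0, 0.0, 1.0]] [[0.276, 0.921, 0.276, 72.282], [0.961, -0.264, -0.081, 552.278], [-0.002, 0.287, -0.958, 384.214], [0.0, 0.0, 0.0, 1.0]]
```

View pics/top0.png

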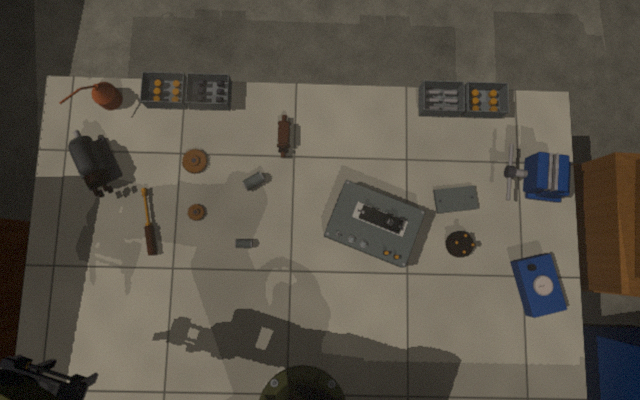

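View pics/side0.png

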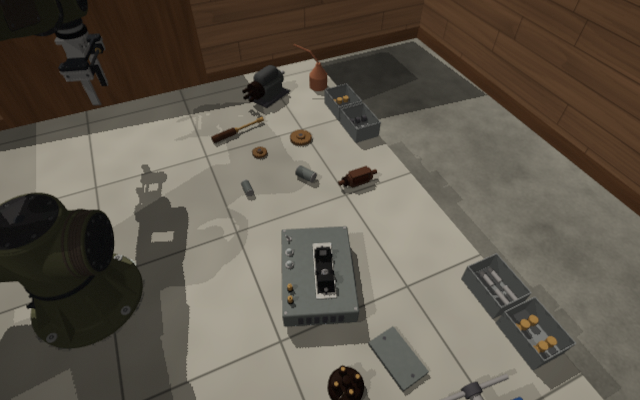

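The top view shows the larger cell at about (257,181) and the small cell at (247,243). The tester is centred at (377,222), with the white rail and black bay near (381,217). The posts lie on the robot side, so holder +x should point image-left. Next come the rough coordinates.

Run:
```python
from h import *
z=np.load('pics/top0.npz'); K,T=z['K'],z['T']; C=cloud(z['d'],K,T); p=z['p'].astype(int)
def st(m,name):
    P=C[m]; c=np.median(P,0); w,V=np.linalg.eigh(np.cov((P-P.mean(0))[:,:2].T)); a=V[:,1]
    r=(P[:,:2]-P.mean(0)[:2])@V; print(name,len(P),'mean',P.mean(0).round(1),'yaw',np.degrees(np.arctan2(a[1],a[0])).round(1),'ext',np.ptp(r,0).round(1),'zmax',np.percentile(P[:,2],[5,50,98]).round(1))
def win(u0,u1,v0,v1,zl,zh):
    m=np.zeros(C.shape[:2],bool); m[v0:v1,u0:u1]=1; return m&(C[...,2]>zl)&(C[...,2]<zh)
st(win(238,278,165,197,8,60),'cell'); st(win(228,266,233,253,8,60),'small')
m=win(315,440,175,275,45,70.5); st(m,'deck z'); 
m=win(315,440,175,275,50,130)
print('rect',cv2.minAreaRect(C[m][:,:2].astype(np.float32)))
m=win(340,420,190,245,78,130); st(m,'high')
print('table', np.median(C[win(280,310,200,260,-50,50)],0))
m=win(345,415,195,240,50,130)&(z['p'].min(-1)>120); st(m,'rail')
big=cv2.resize(z['p'][160:280,230:450],None,fx=3.6,fy=3.6,interpolation=cv2.INTER_CUBIC); cv2.imwrite('pics/topc.png',cv2.convertScaleAbs(big[:,:,::-1],alpha=1.5))
```

```text
cell 241 mean [636.4 157.2  29. ] yaw 123.3 ext [33.9 60.7] zmax [21.  29.9 35.8]
small 159 mean [458.1 178.7  22. ] yaw 91.2 ext [23.2 48. ] zmax [15.1 22.4 29. ]
deck z 3354 mean [ 519.2 -185.5   67.7] yaw 68.7 ext [174.7 242.7] zmax [64.2 68.2 70.4]
rect ((522.0126953125, -188.97459411621094), (241.55166625976562, 173.25527954101562), 69.4873275756836)
high 303 mean [ 521.5 -204.5   92.4] yaw 93.3 ext [100.2 145. ] zmax [ 78.6  91.8 106.5]
table [501.41503762  35.95763776  -1.01460337]
rail 39 mean [ 539.3 -165.    71.7] yaw 66.7 ext [ 35.1 144.7] zmax [68.7 71.9 75.3]
```

View pics/topc.png

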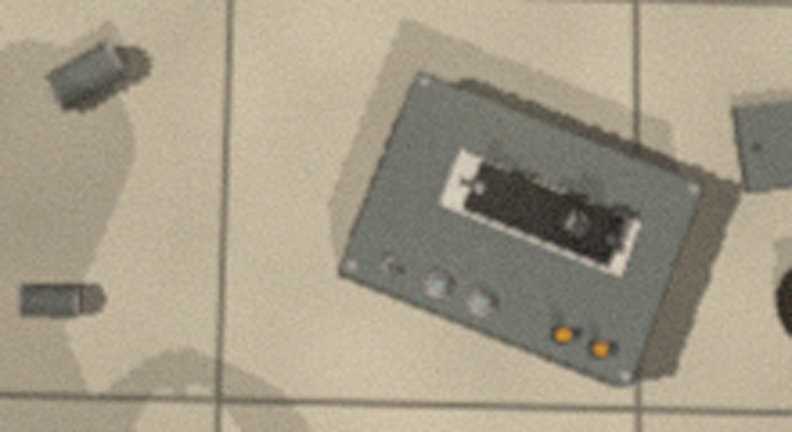

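The crop shows the large cell at upper left, but its button direction isn't clear. I'll move over it for a close view.

```bash
python3 -m handwheel '.8 -.62 0 -.55 0;.8 -.62 0 -.55 0;.8 -.62 0 -.55 0;.8 -.62 0 -.55 0;.8 -.62 0 -.55 0;.8 -.62 0 -.55 0;.8 -.62 0 -.55 0;.8 -.62 0 -.55 0;.8 -.62 0 -.55 0;.8 -.62 0 -.55 0;.8 -.62 0 -.55 0;.8 -.62 0 -.55 0' 
python3 -m handwheel '.8 -.62 0 -.55 0;.8 -.62 0 -.55 0;.8 -.62 0 -.55 0;0 0 0 0 0;0 0 0 0 0'
python3 - <<'E'
from h import *
p,d,K,T=snap('wrist','w1'); print(T.round(2).tolist())
E
```

```text
clock: 1.15
eef_pos: [537.2, 229.3, 205.3]
eef_rot: [-3.141, -0.0, 2.283]
wrist_force: [0.0, 0.3, -0.4]
finger_gap: 94.4
finger_force: 0.0
clock: 1.57
eef_pos: [632.6, 155.1, 204.1]
eef_rot: [-3.14, -0.001, 2.139]
wrist_force: [-1.2, 0.8, -0.2]
finger_gap: 94.1
finger_force: 0.0
[[0.84, 0.52, 0.15, 588.78], [0.54, -0.81, -0.24, 226.48], [-0.0, 0.29, -0.96, 383.43], [0.0, 0.0, 0.0, 1.0]]
```

View pics/w1.png

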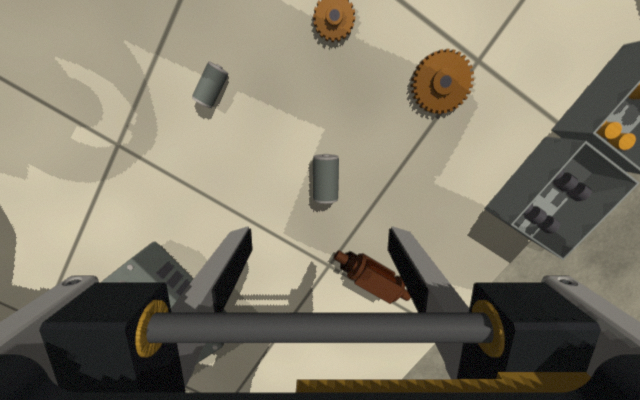

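The larger cell is at (325,180) in this view, lying along the image's vertical (tool x). I'll zoom in to see which end has the button.

Run:
```python
from h import *
z=np.load('pics/w1.npz');K,T=z['K'],z['T']
cv2.imwrite('pics/w1c.png',cv2.convertScaleAbs(cv2.resize(z['p'][140:220,270:380,::-1],None,fx=6,fy=6,interpolation=cv2.INTER_CUBIC),alpha=1.5))
C=cloud(z['d'],K,T); m=np.zeros(C.shape[:2],bool); m[140:218,295:355]=1; m&=C[...,2]>9
P=C[m];w,V=np.linalg.eigh(np.cov(P[:,:2].T));a=V[:,1]*np.sign(V[1,1]);q=P[:,:2]@a;n=P[:,:2]@[-a[1],a[0]]
print(len(P),np.degrees(np.arctan2(a[1],a[0])),q.min(),q.max(),n.min(),n.max(),P[:,2].max())
c=a*(q.min()+q.max())/2+np.array([-a[1],a[0]])*(n.min()+n.max())/2;print(c,P.mean(0))
for s in np.arange(q.min(),q.max(),4):
  k=(q>=s)&(q<s+4);print(round(s-q.min()),k.sum(),np.ptp(n[k]).round(1),P[k,2].max().round(1),P[k,2].min().round(1))
```

```text
1236 123.82877897783145 -253.38249365315744 -139.6443794617196 -636.951044962734 -603.2394738382577 383.4338114127971
[624.51777044 181.97037089] [637.15335753 162.77071383  35.63335763]
0 55 32.0 34.6 21.0
4 74 31.8 34.9 20.9
8 74 31.7 35.9 22.3
12 73 31.7 35.7 21.7
16 76 31.5 34.9 20.8
20 75 33.2 35.5 15.8
24 77 32.9 34.4 18.8
28 83 32.8 35.0 18.8
32 82 32.7 35.6 19.7
36 82 32.6 35.1 19.3
40 81 32.4 34.6 20.2
44 75 32.3 34.8 21.0
48 81 32.1 35.1 21.8
52 82 32.0 34.9 21.3
56 129 32.1 34.3 11.4
60 17 19.4 22.0 14.1Traceback (most recent call last):
  File "<stdin>", line 9, in <module>
    return _methods._ptp(a, axis=axis, out=out, **kwargs)
           ~~~~~~~~~~~~~^^^^^^^^^^^^^^^^^^^^^^^^^^^^^^^^^
    umr_maximum(a, axis, None, out, keepdims),
    ~~~~~~~~~~~^^^^^^^^^^^^^^^^^^^^^^^^^^^^^^
ValueError: zero-size array to reduction operation maximum which has no identity
```

View pics/w1c.png

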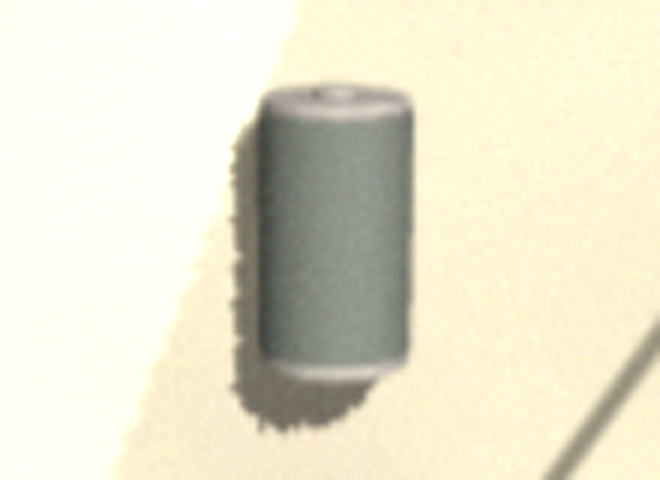

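The button (small light boss) is at the top end, in the 123° direction, which suits the tool's yaw. The measured centre is about (639,160), top at z≈35, length about 61 and width about 33, which matches the given sizes. I'll grasp 8 mm toward the button with a light grip.

```bash
python3 -m handwheel '.05 .3 -.8 .2 0;0 0 -.8 0 0;0 0 -.8 0 0;0 0 -.8 0 0;0 0 -.8 0 0;0 0 -.6 0 0;0 0 -.35 0 0;0 0 0 0 .2;0 0 0 0 .4;0 0 0 0 .5;0 0 0 0 .6;0 0 0 0 .7' 4
python3 -m handwheel '0 0 0 0 .8;0 0 0 0 .9;0 0 0 0 .9;0 0 0 0 .9' 4
python3 - <<'E'
from h import *
p,d,K,T=snap('wrist','w2'); 
cv2.imwrite('pics/w2c.png',cv2.convertScaleAbs(p[120:400,120:520,::-1],alpha=1.4))
E
```

```text
clock: 2.62
eef_pos: [634.6, 168.8, 9.1]
eef_rot: [3.139, 0.001, 2.159]
wrist_force: [0.1, 0.1, 0.1]
finger_gap: 64.1
finger_force: 0.0
clock: 2.95
eef_pos: [633.9, 168.6, 7.6]
eef_rot: [3.142, 0.0, 2.159]
wrist_force: [-0.7, -0.1, 0.2]
finger_gap: 37.4
finger_force: 0.0
```

View pics/w2c.png

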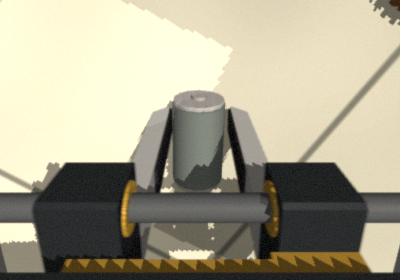

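The cell sits centred between the fingers with the button end up in the picture. I'll close lightly, lift a little and measure the tilt.

```bash
python3 -m handwheel '0 0 -.05 0 .9;0 0 0 0 1;0 0 0 0 1;0 0 0 0 1' 5
python3 -m handwheel '0 0 .15 0 1;0 0 .25 0 1;0 0 .3 0 1;0 0 .3 0 1;0 0 0 0 1;0 0 0 0 1' 5
cat > tilt.py <<'E'
from h import *
import sys
s=read_state();t=s['eef_pos'];y=s['eef_rot'][2]
p,d,K,T=snap('wrist','w'+sys.argv[1]); C=cloud(d,K,T)
L=(C-t)@np.array([[np.cos(y),-np.sin(y),0],[np.sin(y),np.cos(y),0],[0,0,1]]).T.T if 0 else np.stack([(C[...,0]-t[0])*np.cos(y)+(C[...,1]-t[1])*np.sin(y),-(C[...,0]-t[0])*np.sin(y)+(C[...,1]-t[1])*np.cos(y),C[...,2]-t[2]],-1)
m=(d>0)&(abs(L[...,1])<3)&(L[...,0]>-45)&(L[...,0]<60)&(L[...,2]>-60)&(L[...,2]<50)
P=L[m]
for a in range(-40,50,4):
    k=(P[:,0]>=a)&(P[:,0]<a+4)
    if k.any(): print(a+2,k.sum(),P[k,2].min().round(1),P[k,2].max().round(1))
print(s['clock'],t.round(1),np.degrees(y).round(1),s['wrist_force'].round(1),s['finger_gap'],s['finger_force'])
E
python3 tilt.py 3
```

```text
clock: 3.33
eef_pos: [634.2, 168.6, 5.8]
eef_rot: [3.141, 0.0, 2.159]
wrist_force: [0.9, 0.2, 3.7]
finger_gap: 33.9
finger_force: 5.0
clock: 3.83
eef_pos: [634.3, 168.7, 46.7]
eef_rot: [3.14, 0.001, 2.159]
wrist_force: [0.1, -0.7, -2.4]
finger_gap: 33.5
finger_force: 5.0
-38 25 25.9 28.3
-34 46 26.4 28.6
-30 51 26.4 28.6
-26 50 26.4 28.6
-22 53 26.4 28.7
-18 59 26.3 28.9
-14 55 26.3 28.9
-10 60 26.9 29.7
-6 57 26.5 28.7
-2 57 26.7 29.0
2 60 26.5 29.2
6 87 -48.1 29.8
10 92 -47.9 29.7
14 99 -48.0 29.6
18 202 -48.3 29.2
22 94 -48.0 16.8
26 35 -47.6 -45.5
30 33 -48.0 -45.5
34 32 -47.9 -45.5
38 33 -48.0 -45.4
42 35 -48.4 -45.8
46 33 -48.4 -45.7
50 35 -48.1 -45.0
3.8333 [634.3 168.7  46.7] 123.7 [ 0.1 -0.7 -2.4] 33.54675496038351 4.988034591078758
```

The cell is held level: top about 28 mm above the tip, so the axis is about 10.7 mm up and the grip about 8 mm toward the button. It didn't swing, so I'll tilt it later on the case's −y edge. First I carry it over there and view the holder.

```bash
python3 -m handwheel '0 0 .5 0 1;0 0 .8 0 1;0 0 .8 0 1;0 0 .8 0 1;0 0 .6 0 1' 15
python3 -m handwheel '-.3 -.91 0 -.91 1;-.3 -.91 0 -.91 1;-.3 -.91 0 -.91 1;-.3 -.91 0 -.91 1;-.3 -.91 0 -.91 1;-.3 -.91 0 -.91 1;-.3 -.91 0 -.91 1;-.3 -.91 0 -.91 1;-.3 -.91 0 -.91 1;-.3 -.91 0 -.91 1;-.3 -.91 0 -.91 1;-.3 -.91 0 -.91 1' 
python3 -m handwheel '0 0 0 0 1;0 0 0 0 1;0 0 0 0 1'
python3 tilt.py 4 | tail -1
```

```text
clock: 4.3
eef_pos: [634.0, 168.6, 187.6]
eef_rot: [3.141, 0.0, 2.159]
wrist_force: [-0.1, 0.1, -0.6]
finger_gap: 33.7
finger_force: 15.0
clock: 5.3
eef_pos: [488.8, -269.7, 184.9]
eef_rot: [-3.141, -0.0, 1.202]
wrist_force: [-0.4, -0.5, -1.2]
finger_gap: 33.7
finger_force: 15.0
clock: 5.55
eef_pos: [489.8, -267.8, 184.9]
eef_rot: [-3.141, -0.0, 1.207]
wrist_force: [1.1, -0.3, -1.7]
finger_gap: 33.6
finger_force: 15.0
5.55 [ 489.8 -267.8  184.9] 69.2 [ 1.1 -0.3 -1.7] 33.56308433278373 14.981860220432281
```

View pics/w4.png

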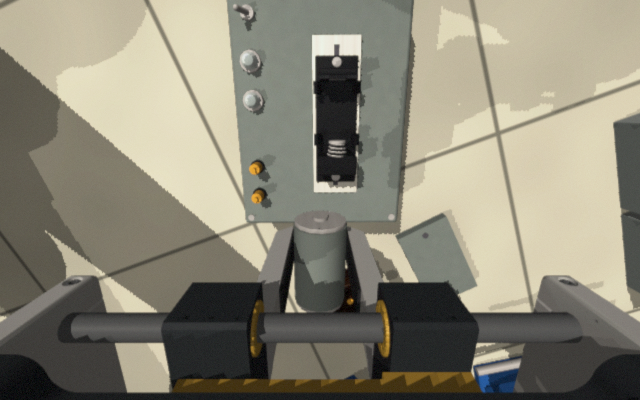

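The holder shows clearly: white rail spanning about (312..361, 35..192), spring at (337,148) at the near end, contact wall near (336,62) at the far end, and the case's near edge at row 220. The next step is to measure it from the depth.

```bash
cat > hold.py <<'E'
from h import *
z=np.load('pics/w4.npz');K,T,d,p=z['K'],z['T'],z['d'],z['p'].astype(int); C=cloud(d,K,T)
def box(u0,u1,v0,v1):
    m=np.zeros(d.shape,bool);m[v0:v1,u0:u1]=1;return m&(d>0)
dk=box(370,395,60,200); zd=np.median(C[dk][:,2]); print('deck',zd)
m=box(300,372,25,200)&(p.min(-1)>150)&(abs(C[...,2]-zd)<9)
r=cv2.minAreaRect(C[m][:,:2].astype(np.float32)); print('rail',r,np.median(C[m][:,2])-zd)
b=cv2.boxPoints(r); e=[b[1]-b[0],b[2]-b[1]]; e=max(e,key=np.linalg.norm); e*=np.sign(e[1]); yaw=np.arctan2(e[1],e[0])
c=b.mean(0); print('yaw',np.degrees(yaw),'c',c)
X=np.array([np.cos(yaw),np.sin(yaw)]);Y=np.array([-X[1],X[0]])
Q=C[...,:2]-c; hx=Q@X; hy=Q@Y; hz=C[...,2]-zd
k=box(305,370,25,200)
for s in range(-66,66,3):
    q=k&(hx>=s)&(hx<s+3)&(abs(hy)<13); o=k&(hx>=s)&(hx<s+3)&(abs(hy)>=15)&(abs(hy)<24)
    print(s+1.5,q.sum(),np.percentile(hz[q],[5,50,95]).round(1) if q.any() else '', np.percentile(hz[o],[5,50,95]).round(1) if o.any() else '')
t=k&(hz>29)&(hz<40); t1=t&(hx<0);t2=t&(hx>0)
for n in(t1,t2): print(n.sum(),np.percentile(hx[n],[1,99]),np.percentile(hy[n],[1,99]),np.median(hz[n]))
E
python3 hold.py
```

```text
deck 69.82785846253535
rail ((532.7008056640625, -200.97938537597656), (152.5340118408203, 45.94247817993164), 69.4492416381836) 2.963414770107704
yaw 69.449234 c [ 532.7008  -200.97939]
-64.5 51 [1.7 3.3 4. ] [0.2 3.  4.5]
-61.5 61 [4.6 5.7 7. ] [-0.   4.   6.4]
-58.5 61 [5.1 6.4 9.6] [-0.4  5.1  6.8]
-55.5 50 [5.1 6.4 9.9] [-0.1  5.2  6.6]
-52.5 0  [-0.4  3.1  6.2]
-49.5 29 [32.9 33.9 35. ] [-0.1  3.7 34.2]
-46.5 89 [33.1 34.  35. ] [ 0.9  6.7 34.9]
-43.5 100 [32.9 33.9 35. ] [ 1.  33.4 34.7]
-40.5 87 [33.  34.1 35.4] [ 0.7 19.1 34.9]
-37.5 85 [32.9 34.2 35.2] [ 1.1 18.9 34.4]
-34.5 85 [32.6 33.8 35.2] [ 1.5  5.9 34.8]
-31.5 159 [ 5.8 29.6 34.6] [ 1.8  6.7 33.4]
-28.5 90 [ 5.2  6.7 33.5] [-0.1  5.3  6.7]
-25.5 76 [ 4.8  6.3 32.2] [-0.2  5.4  6.9]
-22.5 57 [ 5.9  8.7 32.2] [ 1.1 17.2 20.3]
-19.5 113 [ 7.2 24.5 33.2] [ 1.9 17.  19.7]
-16.5 79 [6.7 7.9 9. ] [ 1.7 17.  19.3]
-13.5 101 [5.2 7.8 9. ] [ 1.6 14.6 19.1]
-10.5 78 [5.  6.1 7.3] [1.3 5.3 6.5]
-7.5 78 [4.9 6.1 7.3] [1.8 5.3 6.9]
-4.5 78 [4.9 6.1 7.4] [0.8 5.1 6.8]
-1.5 78 [4.5 5.9 7.4] [0.7 5.1 6.9]
1.5 78 [4.6 6.  7.1] [0.  4.
[... 277 characters left out ...]
25.5 106 [6.8 8.  9.2] [ 1.6 17.4 19.2]
28.5 81 [7.  8.1 9.2] [ 2.  17.  19.2]
31.5 100 [6.8 8.  9.2] [ 0.3 17.3 19.2]
34.5 161 [ 5.4 17.5 34.6] [ 0.6 16.7 31.6]
37.5 136 [10.7 33.9 35. ] [ 0.6  4.3 33.7]
40.5 121 [33.1 34.  35.3] [ 0.2  5.4 33.8]
43.5 19 [31.5 32.9 34. ] [1.  3.7 7. ]
46.5 60 [4.9 6.1 8.4] [1.  4.9 7.1]
49.5 102 [4.9 6.5 9.5] [2.1 4.9 6.8]
52.5 101 [5.  6.3 9.9] [0.8 5.1 7. ]
55.5 89 [4.8 6.2 9.1] [0.5 4.6 6.5]
58.5 85 [2.  3.2 5.8] [0.1 3.  5. ]
61.5 107 [2.  3.1 4.4] [-0.2  2.9  3.9]
64.5 96 [1.5 2.8 4.3] [-0.1  2.8  3.9]
860 [-48.82460521 -18.48024588] [-17.45745211  17.11198094] 33.7619564153467
396 [34.51832812 42.62395063] [-15.67859659  15.71719695] 33.87924524297259
```

Wall at 34.9..42.8, spring block at −49..−31, ribs and disc all agree: the bay middle is at +5.8 mm along the rail, deck z = 69.8, yaw 69.4°. I'll check camera bias against the held cell and find the case edge.

```bash
cat >> hold.py <<'E'
print('----')
t=np.array([489.8,-267.8,184.9]);y=np.radians(69.2)
D=C-t; lx=D[...,0]*np.cos(y)+D[...,1]*np.sin(y); ly=-D[...,0]*np.sin(y)+D[...,1]*np.cos(y); lz=D[...,2]
m=box(285,355,205,310)&(lz>-5)&(lz<35)&(abs(ly)<25)&(lx<26)
for s in range(-30,28,4):
    q=m&(lx>=s)&(lx<s+4)&(abs(ly)<2.5); w=m&(lx>=s)&(lx<s+4)&(lz>14)&(abs(ly)<18)
    if q.any(): print(s+2,np.percentile(lz[q],[5,50,95]).round(1),np.percentile(ly[w],[1,99]).round(1) if w.any() else '')
q=m&(lz>3)&(abs(ly)<4); print('tip x',np.percentile(lx[q],[95,99,100]))
q=m&(lx>18)&(lz>-5)&(lz<25);print('end face y',np.percentile(ly[q],[1,50,99]))
e=box(255,390,195,235)&(abs(hz)<3)&(hx<0); print('case edge hx',np.percentile(hx[e],[0.2,1,3]), 'tcp in holder', (t[:2]-c)@X,(t[:2]-c)@Y)
print('bay mid',c+5.8*X,'tcp rel bay mid',(t[:2]-c)@X-5.8)
E
python3 hold.py | sed -n '/----/,$p'
```

```text
----
-28 [26.8 27.8 28.8] [-16.4  15.4]
-24 [26.9 27.6 28.5] [-16.4  15.2]
-20 [27.  27.8 28.6] [-17.   15.2]
-16 [27.  27.7 28.8] [-16.8  15.9]
-12 [26.7 27.7 28.6] [-16.7  15.2]
-8 [27.1 27.9 28.6] [-17.7  15.9]
-4 [27.3 28.1 29. ] [-17.7  15.9]
0 [27.  28.  28.7] [-17.8  16. ]
4 [27.3 28.  29. ] [-17.8  16. ]
8 [27.2 28.1 28.9] [-17.8  17.4]
12 [27.3 28.2 29.3] [-17.3  17.9]
16 [27.  28.2 28.9] [-17.3  14.9]
20 [-2.  20.  28.3] [-16.   13.6]
24 [ 7.5 11.9 16.1] [-5.3  2.9]
tip x [21.83626049 22.38657376 22.79867207]
end face y [-16.46998776  -1.21685167  14.11403002]
case edge hx [-110.89854911 -110.07625964 -108.96887309] tcp in holder -77.62802813403323 16.71415116368097
bay mid [ 534.7368 -195.5485] tcp rel bay mid -83.42802813403323
```

Bias is about −0.9 mm laterally. The held axis is 11 mm above the TCP and the button tip 22.6 mm ahead of it. Now to the tilting station just outside the case's −y edge.

```bash
python3 -m handwheel '-.02 -.6 0 0 1;-.03 -.67 0 0 1;0 0 -.6 0 1;0 0 -.7 0 1;0 0 -.7 0 1;0 0 -.5 0 1;0 0 -.1 0 1;0 0 0 0 1' 15
python3 -m handwheel '0 0 0 0 1;0 0 -.05 0 1;0 0 -.05 0 1;0 0 0 0 1' 5
```

```text
clock: 6.27
eef_pos: [488.0, -317.7, 80.5]
eef_rot: [-3.139, -0.001, 1.208]
wrist_force: [-0.4, 0.5, -1.7]
finger_gap: 33.5
finger_force: 15.0
clock: 6.6
eef_pos: [488.1, -319.0, 78.0]
eef_rot: [3.141, 0.0, 1.207]
wrist_force: [-0.6, 0.4, -1.2]
finger_gap: 33.9
finger_force: 5.0
```

```bash
python3 -m handwheel '0 0 0 0 1;0 0 -.05 0 1;0 0 -.05 0 1;0 0 0 0 1;0 0 0 0 1' 4
python3 -m handwheel '0 0 -.05 0 1;0 0 -.05 0 1;0 0 0 0 1;0 0 0 0 1' 4
python3 tilt.py 5
```

```text
clock: 7.02
eef_pos: [487.8, -319.0, 73.4]
eef_rot: [-3.141, -0.0, 1.206]
wrist_force: [-0.6, -0.4, -0.4]
finger_gap: 33.6
finger_force: 4.0
clock: 7.35
eef_pos: [487.9, -319.1, 69.4]
eef_rot: [3.142, 0.0, 1.206]
wrist_force: [-0.8, -2.6, -0.2]
finger_gap: 33.8
finger_force: 4.0
-38 29 14.6 16.6
-34 35 16.2 18.2
-30 32 17.8 20.5
-26 34 19.0 21.6
-22 38 21.0 23.1
-18 35 22.5 25.0
-14 38 24.0 26.3
-10 38 25.4 27.6
-6 48 27.3 29.4
-2 46 29.1 31.1
2 54 30.1 32.9
6 59 31.4 34.0
10 116 26.4 34.8
14 96 21.3 28.9
18 144 6.5 24.8
22 88 -0.7 8.8
26 50 -0.9 2.2
30 54 -0.4 1.8
34 53 -1.3 1.5
38 54 -0.6 2.0
42 52 -1.4 2.0
46 56 -0.7 2.1
50 46 -0.8 1.7
7.35 [ 487.9 -319.1   69.4] 69.1 [-0.8 -2.6 -0.2] 33.79025905819855 4.0000708401203156
```

The cell tilted cleanly to about 21° with light forces. In the bay geometry the lower can corner needs less tilt (about 11°) to pass the wall without bottoming the spring. I'll take some back by touching the flat end on the clear part of the deck beside the rail.

```bash
python3 -m handwheel '0 0 .3 0 1;0 0 .6 0 1;.5 -.2 0 0 1;.5 -.2 0 0 1;.2 .5 0 0 1;.33 .77 0 0 1;0 0 0 0 1;0 0 -.3 0 1;0 0 0 0 1' 6
python3 -m handwheel '0 0 -.1 0 1;0 0 -.05 0 1;0 0 -.05 0 1;0 0 0 0 1;0 0 0 0 1' 4
python3 -m handwheel '0 0 -.05 0 1;0 0 -.05 0 1;0 0 0 0 1;0 0 0 0 1' 4
python3 tilt.py 6
```

```text
clock: 8.15
eef_pos: [548.3, -283.8, 91.6]
eef_rot: [-3.139, -0.0, 1.207]
wrist_force: [-0.5, 0.6, -2.7]
finger_gap: 33.6
finger_force: 6.0
clock: 8.57
eef_pos: [548.9, -284.6, 85.5]
eef_rot: [-3.142, 0.0, 1.206]
wrist_force: [-0.1, 0.5, -0.5]
finger_gap: 33.9
finger_force: 4.0
clock: 8.9
eef_pos: [549.0, -284.2, 81.3]
eef_rot: [-3.141, 0.0, 1.206]
wrist_force: [0.6, -0.6, -1.3]
finger_gap: 33.7
finger_force: 4.0
-38 43 21.6 23.9
-34 42 22.1 24.4
-30 38 23.1 25.6
-26 43 24.1 26.0
-22 38 24.7 27.1
-18 47 25.4 27.5
-14 47 25.8 28.2
-10 43 27.0 29.2
-6 48 27.5 29.8
-2 57 27.9 30.9
2 60 29.3 31.4
6 63 29.5 32.4
10 66 30.3 32.8
14 141 -12.4 33.0
18 195 -12.5 26.0
22 68 -13.0 15.7
26 48 -13.1 -10.0
30 50 -12.9 -10.2
34 47 -12.9 -9.9
38 54 -12.5 -10.3
42 49 -12.1 -10.4
46 53 -12.7 -10.1
50 51 -12.6 -10.3
8.9 [ 549.  -284.2   81.3] 69.1 [ 0.6 -0.6 -1.3] 33.74853046023571 4.000172093510628
```

Tilt is now about 10.4°, axis 12.5 mm above the TCP. At x_p ≈ +5 (bay frame) this clears the wall with 8.5–11.6 mm of spring travel. I'll lift over the bay with a firmer grip.

```bash
python3 -m handwheel '0 0 .3 0 1;0 0 .5 0 1;0 0 .3 0 1;-.03 .4 0 0 1;-.07 .8 0 0 1;-.07 .8 0 0 1;-.05 .62 0 0 1;0 0 0 .05 1;0 0 0 0 1;0 0 0 0 1' 25
python3 tilt.py 7
python3 - <<'E'
from h import *
s=read_state();X=np.array([np.cos(np.radians(69.45)),np.sin(np.radians(69.45))]);Y=np.array([-X[1],X[0]])
q=s['eef_pos'][:2]-[532.7,-200.98];print('xp',q@X-5.8,'hy',q@Y)
z=np.load('pics/w7.npz');C=cloud(z['d'],z['K'],z['T']);Q=C[...,:2]-[532.7,-200.98];hx=Q@X;hy=Q@Y;hz=C[...,2]-69.8
m=(z['d']>0)&(hz>30)&(hz<37)&(abs(hy)<25)&(hx>30)&(hx<50);print('wall',m.sum(),np.percentile(hx[m],[1,99]),np.percentile(hy[m],[1,99]),np.median(hz[m]))
E
```

```text
clock: 9.78
eef_pos: [540.5, -179.8, 126.1]
eef_rot: [3.141, 0.0, 1.211]
wrist_force: [-0.0, 0.4, -1.1]
finger_gap: 33.5
finger_force: 25.0
-38 41 21.6 23.3
-34 40 22.1 24.4
-30 37 22.9 25.0
-26 44 23.9 26.6
-22 46 24.4 26.8
-18 44 25.3 27.7
-14 42 26.2 27.8
-10 48 26.9 29.0
-6 53 27.5 30.3
-2 57 28.5 30.7
2 61 28.4 31.6
6 64 29.6 32.5
10 64 -23.4 32.8
14 179 -24.2 33.3
18 233 -51.5 26.3
22 94 -51.6 14.0
26 27 -48.7 -45.7
30 35 -48.2 -46.0
34 46 -54.7 -46.0
38 30 -54.3 -51.9
42 33 -54.7 -52.0
46 35 -54.4 -52.1
50 35 -54.2 -52.2
9.7833 [ 540.5 -179.8  126.1] 69.4 [-0.   0.4 -1.1] 33.455024080989574 24.99930202960968
xp 16.41420607858188 hy 0.03686817869306114
wall 498 [34.63738553 42.88428266] [-15.50051787  15.26116853] 33.868911537941486
```

```bash
python3 -m handwheel '-.01 0 -.2 0 1;0 0 -.2 0 1;0 0 -.08 0 1;0 0 0 0 1;0 0 0 0 1' 25
python3 -m handwheel '-.018 -.047 0 0 1;0 0 0 0 1;0 0 0 0 1'
python3 -m handwheel '-.018 -.047 0 0 1;0 0 0 0 1;0 0 0 0 1'
python3 -m handwheel '-.018 -.047 0 0 1;0 0 0 0 1;0 0 0 0 1'
```

```text
clock: 10.25
eef_pos: [539.6, -179.8, 105.6]
eef_rot: [-3.141, 0.0, 1.21]
wrist_force: [-0.4, -0.4, -0.6]
finger_gap: 33.1
finger_force: 25.0
clock: 10.5
eef_pos: [539.1, -181.1, 106.0]
eef_rot: [-3.141, -0.0, 1.211]
wrist_force: [0.7, 2.8, -2.0]
finger_gap: 33.7
finger_force: 25.0
clock: 10.75
eef_pos: [538.5, -183.0, 106.2]
eef_rot: [-3.141, -0.0, 1.211]
wrist_force: [1.7, 3.6, -1.7]
finger_gap: 33.4
finger_force: 25.0
clock: 11.0
eef_pos: [537.7, -184.9, 106.2]
eef_rot: [-3.142, -0.0, 1.211]
wrist_force: [1.1, 4.5, -1.5]
finger_gap: 33.2
finger_force: 25.0
```

Contact came where predicted (about 4.6 N ≈ 2.7 mm of spring travel). Pushing on toward x_p ≈ 5.

```bash
python3 -m handwheel '-.018 -.047 0 0 1;0 0 0 0 1;-.018 -.047 0 0 1;0 0 0 0 1;0 0 0 0 1'
python3 -m handwheel '-.018 -.047 0 0 1;0 0 0 0 1;0 0 0 0 1'
python3 tilt.py 8
python3 - <<'E'
from h import *
s=read_state();X=np.array([np.cos(np.radians(69.45)),np.sin(np.radians(69.45))]);Y=np.array([-X[1],X[0]])
q=s['eef_pos'][:2]-[532.7,-200.98];print('xp',q@X-5.8,'hy',q@Y,'F',s['wrist_force'][:2]@X)
z=np.load('pics/w8.npz');cv2.imwrite('pics/w8c.png',cv2.convertScaleAbs(cv2.resize(z['p'][170:330,230:430,::-1],None,fx=4,fy=3.7),alpha=1.5))
E
```

```text
clock: 11.42
eef_pos: [536.5, -188.3, 106.4]
eef_rot: [3.141, -0.001, 1.211]
wrist_force: [2.8, 8.5, -0.1]
finger_gap: 33.4
finger_force: 25.0
clock: 11.67
eef_pos: [535.9, -190.0, 106.4]
eef_rot: [3.141, -0.001, 1.211]
wrist_force: [3.3, 9.0, -0.2]
finger_gap: 33.2
finger_force: 25.0
-38 39 20.7 23.1
-34 38 20.7 23.7
-30 41 21.8 24.4
-26 43 23.3 25.0
-22 37 24.0 26.6
-18 45 24.7 26.8
-14 47 25.8 28.1
-10 51 26.7 28.9
-6 50 26.8 30.0
-2 51 28.6 30.8
2 59 29.0 31.6
6 60 30.2 32.4
10 91 -31.8 33.5
14 169 -29.3 33.7
18 149 1.4 24.6
22 38 -3.7 15.7
26 48 -4.4 -1.5
30 134 -32.1 -1.7
34 38 -31.4 -29.1
38 39 -30.3 -26.6
42 44 -30.4 -26.1
46 52 -34.8 -26.5
50 40 -34.7 -32.2
11.6667 [ 535.9 -190.   106.4] 69.4 [ 3.3  9.  -0.2] 33.22901255368515 24.999436140060425
xp 5.6005319013400845 hy 0.9298695202023042 F 9.25717196706813
```

View pics/w8c.png

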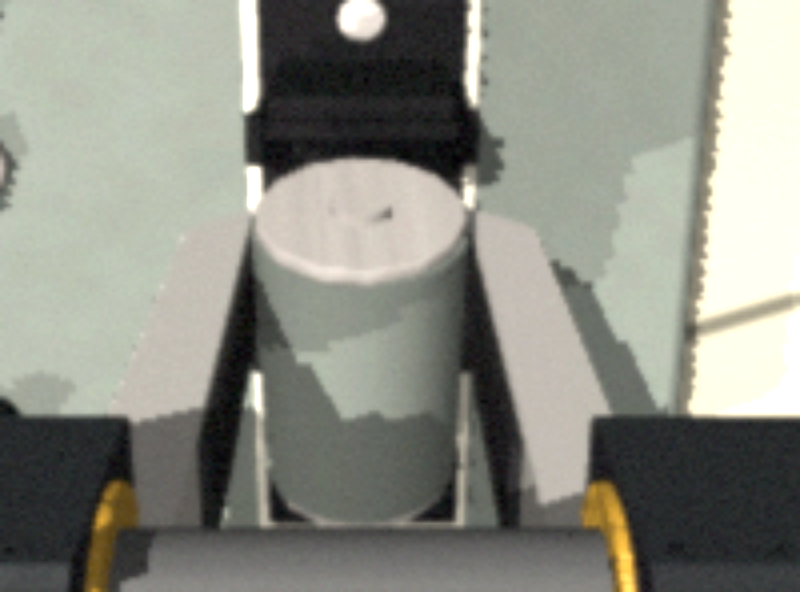

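The cell is centred on the bay (axis column about 360 against wall centre 360), and the button end is about to clear the wall. Spring force 9.3 N means about 8.5 mm. One small push more, then down in steps while watching the force.

```bash
python3 -m handwheel '-.006 -.016 0 0 1;0 0 0 0 1;0 0 -.08 0 1;0 0 0 0 1;0 0 0 0 1'
python3 -m handwheel '0 0 -.1 0 1;0 0 0 0 1;0 0 0 0 1'
python3 tilt.py 9|tail -1
```

```text
clock: 12.13
eef_pos: [536.0, -190.7, 103.8]
eef_rot: [3.14, -0.001, 1.211]
wrist_force: [2.6, 10.4, 5.0]
finger_gap: 33.6
finger_force: 25.0
clock: 12.38
eef_pos: [536.2, -190.8, 99.9]
eef_rot: [3.14, -0.001, 1.211]
wrist_force: [3.7, 9.7, 4.6]
finger_gap: 33.5
finger_force: 25.0
12.3833 [ 536.2 -190.8   99.9] 69.4 [3.7 9.7 4.6] 33.46681117689377 25.00208169221878
```

```bash
python3 tilt.py 10 | sed -n '1,16p'; python3 -m handwheel '0 0 -.1 0 1;0 0 0 0 1;0 0 0 0 1'
python3 tilt.py 11
```

```text
-38 31 23.7 26.3
-34 40 24.7 26.7
-30 47 25.2 27.2
-26 47 25.3 27.8
-22 48 26.1 28.5
-18 49 26.6 28.9
-14 52 26.9 29.2
-10 56 27.3 29.5
-6 55 28.2 30.2
-2 54 28.7 30.7
2 58 28.8 31.3
6 59 29.4 32.2
10 68 29.9 32.4
14 80 -23.0 32.9
18 150 17.3 32.3
22 127 -0.6 21.2
clock: 12.73
eef_pos: [536.1, -190.9, 95.6]
eef_rot: [3.14, -0.001, 1.211]
wrist_force: [4.6, 8.0, 2.5]
finger_gap: 33.3
finger_force: 25.0
-38 11 25.2 27.9
-34 44 26.3 28.4
-30 48 27.1 29.3
-26 47 27.2 29.2
-22 51 27.6 29.6
-18 54 27.2 30.1
-14 53 27.8 30.0
-10 55 28.3 30.9
-6 56 28.2 30.6
-2 58 28.4 31.3
2 64 29.0 31.5
6 68 29.1 31.8
10 65 29.1 32.1
14 68 29.5 32.4
18 89 21.4 32.5
22 183 3.3 31.6
26 51 6.7 9.9
30 128 -21.4 9.3
34 69 -21.2 8.7
38 40 -20.2 -15.3
42 48 -19.1 -15.0
46 59 -24.2 -16.2
50 47 -23.8 -21.6
12.7333 [ 536.1 -190.9   95.6] 69.4 [4.6 8.  2.5] 33.33450005314185 25.003710687160492
```

```bash
cat > fine.py <<'E'
from h import *
import sys
X=np.array([np.cos(np.radians(69.45)),np.sin(np.radians(69.45))]);Y=np.array([-X[1],X[0]])
s=read_state();t=s['eef_pos']
if len(sys.argv)>1: snap('wrist',sys.argv[1])
f=sys.argv[1] if len(sys.argv)>1 else 'w11'
z=np.load('pics/%s.npz'%f);C=cloud(z['d'],z['K'],z['T']);Q=C[...,:2]-[532.7,-200.98];bx=Q@X-5.8;hy=Q@Y;hz=C[...,2]-69.8
q=t[:2]-[532.7,-200.98];print('clock',s['clock'],'xp',(q@X-5.8).round(2),'hy',(q@Y).round(2),'tcp z',(t[2]-69.8).round(1),'FX',(s['wrist_force'][:2]@X).round(1),'Fz',s['wrist_force'][2].round(1))
m=(z['d']>0)&(abs(hy-q@Y+.5)<3)
top=m&(hz>t[2]-69.8+20)&(bx>-32)&(bx<40)
g=top&(bx<q@X-5.8+10); P=np.polyfit(bx[g],hz[g],1); th=np.degrees(np.arctan(P[0]))
ax=np.polyval(P,q@X-5.8)-17/np.cos(np.radians(th))
res=top&(abs(hz-np.polyval(P,bx))<1.5); e=np.percentile(bx[res],99.5)
c,sn=np.cos(np.radians(th)),np.sin(np.radians(th)); p=q@X-5.8
sc=(e-p+17*sn)/c; print('tilt',th.round(1),'axis z at grip',ax.round(1),'s_can',sc.round(1),'tip x',(p+(sc+2)*c).round(1),'tip z',(ax+(sc+2)*sn).round(1),'corner',(p+sc*c+17*sn).round(1),(ax+sc*sn-17*c).round(1),'flat bottom z',(ax-(59.5-sc)*sn-17*c).round(1))
E
for i in 7 8 10 11; do sed "s/'w11'/'w$i'/" fine.py > f2.py; python3 f2.py; done
```

```text
clock 12.7833 xp 4.87 hy 0.33 tcp z 25.9 FX 8.8 Fz 2.1
tilt 11.0 axis z at grip 66.6 s_can 29.9 tip x 36.2 tip z 72.7 corner 37.5 55.6 flat bottom z 44.3
clock 12.7833 xp 4.87 hy 0.33 tcp z 25.9 FX 8.8 Fz 2.1
tilt 12.5 axis z at grip 49.1 s_can 18.8 tip x 25.1 tip z 53.6 corner 26.9 36.6 flat bottom z 23.7
clock 12.7833 xp 4.87 hy 0.33 tcp z 25.9 FX 8.8 Fz 2.1
tilt 7.2 axis z at grip 42.9 s_can 20.0 tip x 26.7 tip z 45.7 corner 26.9 28.6 flat bottom z 21.1
clock 12.7833 xp 4.87 hy 0.33 tcp z 25.9 FX 8.8 Fz 2.1
tilt 4.2 axis z at grip 38.8 s_can 21.2 tip x 28.0 tip z 40.5 corner 27.3 23.4 flat bottom z 19.1
```

The cell creeps forward in the pads as it pivots (about 3 mm so far), leaving the spring at about 8–9 mm. I'll grip harder and push back 2 mm before the button passes the lip.

```bash
python3 -m handwheel '0 0 0 0 1;-.018 -.047 0 0 1;0 0 0 0 1;0 0 0 0 1' 45
python3 fine.py w12
python3 -m handwheel '-.004 -.012 -.08 0 1;0 0 0 0 1;0 0 0 0 1'
python3 fine.py w13
```

```text
clock: 13.12
eef_pos: [535.5, -192.7, 95.8]
eef_rot: [3.14, -0.001, 1.211]
wrist_force: [5.6, 9.4, 2.9]
finger_gap: 33.3
finger_force: 45.0
clock 13.1167 xp 2.95 hy 0.32 tcp z 26.0 FX 10.8 Fz 2.9
tilt 4.3 axis z at grip 39.0 s_can 21.2 tip x 26.1 tip z 40.7 corner 25.4 23.6 flat bottom z 19.2
clock: 13.42
eef_pos: [535.4, -193.0, 92.6]
eef_rot: [3.14, -0.001, 1.211]
wrist_force: [4.5, 10.3, 4.5]
finger_gap: 33.0
finger_force: 45.0
clock 13.4167 xp 2.58 hy 0.28 tcp z 22.8 FX 11.2 Fz 4.5
tilt 3.7 axis z at grip 35.7 s_can 21.4 tip x 25.9 tip z 37.3 corner 25.0 20.2 flat bottom z 16.3
```

```bash
python3 -m handwheel '0 0 -.08 0 1;0 0 0 0 1;0 0 0 0 1'
python3 fine.py w14
python3 -m handwheel '0 0 -.08 0 1;0 0 0 0 1;0 0 0 0 1'
python3 fine.py w15
```

```text
clock: 13.72
eef_pos: [535.4, -193.0, 89.4]
eef_rot: [3.14, -0.001, 1.211]
wrist_force: [5.2, 10.0, 4.3]
finger_gap: 32.9
finger_force: 45.0
clock 13.7167 xp 2.62 hy 0.27 tcp z 19.6 FX 11.2 Fz 4.3
tilt 3.5 axis z at grip 32.6 s_can 21.3 tip x 25.9 tip z 34.0 corner 25.0 16.9 flat bottom z 13.3
clock: 14.02
eef_pos: [535.4, -193.0, 86.2]
eef_rot: [3.14, -0.001, 1.211]
wrist_force: [6.0, 10.4, 4.2]
finger_gap: 33.1
finger_force: 45.0
clock 14.0167 xp 2.62 hy 0.29 tcp z 16.4 FX 11.9 Fz 4.2
tilt 3.1 axis z at grip 29.4 s_can 21.2 tip x 25.8 tip z 30.7 corner 24.8 13.6 flat bottom z 10.4
```

```bash
python3 -m handwheel '.005 .012 -.05 0 1;0 0 0 0 1;0 0 0 0 1' 35
python3 fine.py w16
python3 -m handwheel '0 0 -.03 0 1;0 0 0 0 1;0 0 0 0 1'
python3 fine.py w17
```

```text
clock: 14.32
eef_pos: [535.5, -192.6, 84.2]
eef_rot: [3.14, -0.001, 1.211]
wrist_force: [4.5, 10.3, 3.5]
finger_gap: 33.1
finger_force: 35.0
clock 14.3167 xp 3.0 hy 0.27 tcp z 14.4 FX 11.2 Fz 3.5
tilt 1.1 axis z at grip 27.6 s_can 22.3 tip x 27.3 tip z 28.0 corner 25.6 11.0 flat bottom z 9.8
clock: 14.62
eef_pos: [535.5, -192.7, 83.0]
eef_rot: [3.14, -0.001, 1.211]
wrist_force: [4.0, 9.7, 3.4]
finger_gap: 33.2
finger_force: 35.0
clock 14.6167 xp 2.97 hy 0.29 tcp z 13.2 FX 10.5 Fz 3.4
tilt 0.6 axis z at grip 26.4 s_can 22.6 tip x 27.6 tip z 26.6 corner 25.7 9.6 flat bottom z 9.0
```

```bash
python3 -m handwheel '-.003 -.008 -.025 0 1;0 0 0 0 1;0 0 0 0 1'
python3 fine.py w18
python3 -m handwheel '0 0 -.02 0 1;0 0 0 0 1;0 0 0 0 1'
python3 fine.py w19
```

```text
clock: 14.92
eef_pos: [535.4, -193.0, 82.0]
eef_rot: [3.14, -0.001, 1.211]
wrist_force: [4.5, 9.3, 3.3]
finger_gap: 33.1
finger_force: 35.0
clock 14.9167 xp 2.63 hy 0.26 tcp z 12.2 FX 10.3 Fz 3.3
tilt 0.3 axis z at grip 25.4 s_can 22.5 tip x 27.1 tip z 25.5 corner 25.2 8.5 flat bottom z 8.2
clock: 15.22
eef_pos: [535.4, -193.1, 81.4]
eef_rot: [3.14, -0.001, 1.211]
wrist_force: [3.2, 9.4, 6.4]
finger_gap: 33.0
finger_force: 35.0
clock 15.2167 xp 2.52 hy 0.24 tcp z 11.6 FX 9.9 Fz 6.4
tilt 0.1 axis z at grip 24.9 s_can 22.6 tip x 27.1 tip z 24.9 corner 25.2 7.9 flat bottom z 7.8
```

Level and on the ribs (Fz rose to 6 N, axis 24.9 mm above the deck), spring at about 10 mm. Now I ease the grip so the spring pushes the button home.

```bash
python3 -m handwheel '0 0 0 0 1;0 0 0 0 1;0 0 0 0 1' 6
python3 fine.py w20
python3 -m handwheel '0 0 0 0 1;0 0 0 0 1;0 0 0 0 1' 3
python3 fine.py w21
```

```text
clock: 15.52
eef_pos: [535.3, -193.2, 81.3]
eef_rot: [3.14, -0.001, 1.211]
wrist_force: [3.0, 7.9, 4.5]
finger_gap: 33.9
finger_force: 6.0
clock 15.5167 xp 2.42 hy 0.29 tcp z 11.5 FX 8.4 Fz 4.5
tilt 0.1 axis z at grip 24.9 s_can 25.4 tip x 29.8 tip z 24.9 corner 27.9 7.9 flat bottom z 7.8
clock: 15.82
eef_pos: [535.0, -193.9, 81.0]
eef_rot: [3.14, 0.0, 1.211]
wrist_force: [3.7, 1.1, 3.2]
finger_gap: 33.9
finger_force: 3.0
clock 15.8167 xp 1.64 hy 0.34 tcp z 11.2 FX 2.3 Fz 3.2
tilt 0.2 axis z at grip 24.9 s_can 27.0 tip x 30.6 tip z 25.0 corner 28.7 8.0 flat bottom z 7.7
```

The tip is at x = 30.6 mm, the seated position. I open, lift clear and check.

```bash
python3 -m handwheel '0 0 0 0 .8;0 0 0 0 .5;0 0 0 0 .4;0 0 0 0 .4;0 0 0 0 .4' 3
python3 -m handwheel '0 0 .3 0 .4;0 0 .6 0 .4;0 0 .8 0 .4;-.2 -.6 .8 0 .4;-.3 -.8 .4 0 .4;-.2 -.6 0 0 .4;0 0 0 0 .4;0 0 0 0 .4' 3
python3 - <<'E'
from h import *
p,d,K,T=snap('wrist','w30'); cv2.imwrite('pics/w30c.png',cv2.convertScaleAbs(cv2.resize(p[0:240,200:440,::-1],None,fx=2.5,fy=2.5),alpha=1.3))
X=np.array([np.cos(np.radians(69.45)),np.sin(np.radians(69.45))]);Y=np.array([-X[1],X[0]])
C=cloud(d,K,T);Q=C[...,:2]-[532.7,-200.98];bx=Q@X-5.8;hy=Q@Y;hz=C[...,2]-69.8
for s in range(-42,42,3):
    m=(d>0)&(bx>=s)&(bx<s+3)&(abs(hy)<3)&(hz<60)
    if m.any(): print(s+1.5,m.sum(),np.percentile(hz[m],[5,50,95]).round(1))
E
```

```text
clock: 16.28
eef_pos: [534.1, -193.5, 80.0]
eef_rot: [-3.14, 0.0, 1.211]
wrist_force: [0.2, 0.1, 0.0]
finger_gap: 55.0
finger_force: 0.0
clock: 16.95
eef_pos: [506.0, -274.2, 197.0]
eef_rot: [3.141, 0.0, 1.209]
wrist_force: [0.1, 0.8, -0.0]
finger_gap: 56.4
finger_force: 0.0
-40.5 17 [32.9 34.  34.9]
-37.5 29 [15.8 32.5 34.3]
-34.5 11 [25.5 32.2 34. ]
-31.5 13 [31.9 34.6 42.7]
-28.5 18 [40.9 41.7 42.4]
-25.5 18 [41.1 41.8 43.1]
-22.5 24 [40.6 42.  42.8]
-19.5 18 [40.3 41.7 42.9]
-16.5 18 [41.  42.1 43. ]
-13.5 24 [41.  41.9 42.6]
-10.5 18 [40.4 41.8 42.7]
-7.5 24 [40.9 41.9 43. ]
-4.5 18 [41.1 42.  43. ]
-1.5 25 [40.9 41.9 42.8]
1.5 20 [40.8 41.7 42.9]
4.5 28 [40.8 41.8 42.4]
7.5 21 [40.8 41.6 42.6]
10.5 28 [40.5 41.6 43.3]
13.5 20 [40.1 41.6 42.9]
16.5 28 [40.9 41.9 43. ]
19.5 28 [41.1 42.  43.3]
22.5 22 [41.1 41.5 43.1]
25.5 26 [39.9 41.4 42.7]
28.5 21 [33.5 40.6 41.8]
31.5 21 [33.2 34.  35.1]
34.5 28 [32.5 34.  34.8]
37.5 7 [33.2 34.4 34.8]
40.5 12 [4.9 6.4 8.5]
```

View pics/w30c.png

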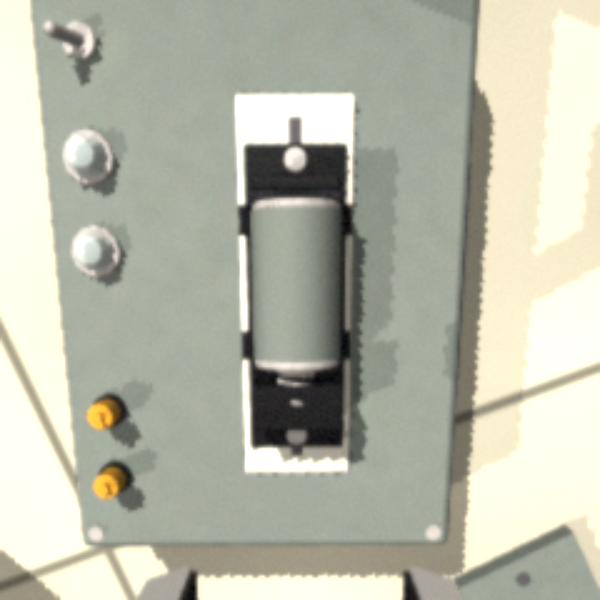

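The cell lies seated in the bay, from about (295,200) to (295,370) in the crop. It is level at 42 mm above the deck, with its button end against the wall and its spring end on the disc; the posts and lamps look undisturbed.

```bash
python3 -c "
from cell import *
print(sign_off())"
```

```text
the job is handed in; nothing more can be done
None
```

The larger cell is seated level in the holder, flat end on the spring and button home in its socket under the lip, the spring never reached its stop, and the job was handed in at about 17 s with the gripper clear.

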